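# Purge the dust extractor's filter and set it back to automatic

### The arm

A 7-joint arm with a two-finger parallel gripper is mounted at the origin on a cart in front of the work surface, level with it; the furniture and walls round the work are solid. World frame = base frame: x ahead of the robot, y to its left, z up, the work surface at z = 0. Lengths are in m, angles in rad, forces in N, time in s.
With the tool pointing down it reaches from about 0.425 to 0.875 m from the base axis. Payload 4.7 kg.
Tool frame: the origin (TCP) lies on the front face of the gripper's body, between the roots of the fingers; the fingertips stand 70 mm ahead of it and the grasp point (between the pads) lies 51 mm ahead of it (tcp_to_grasp is the distance from the TCP to the grasp point, in m); x points along the fingers, y is the direction in which the jaws open and shut, and the axes are right-handed (so a half turn about x gives the same grasp; the last joint's range is limited). The gripper opens to 87 mm and grips with 3 to 60 N. Pads are 19 mm wide; open, the fingers measure 117 mm over their backs; the gripper's body (75 mm by 190 mm) begins 51 mm behind the grasp point.
Start: joints at [1.205, 0.321, -0.07, 1.45, 0.023, 1.371, -0.057], TCP at [0.241, -0.604, 0.292] pointing down, gripper open.
Joint ranges: [-2.86, 2.86], [-0.3, 2.09], [-1.38, 1.24], [0.06, 2.45], [-1.56, 4.7], [0.09, 2.05], [-2.69, 2.69]. Speed limits (rad/s): [2.57, 2.57, 3.14, 3.14, 3.14, 3.14, 3.14].

### API

Orientations are given as a rotation vector (axis times angle).
In Python, from bench import move_pose, servo_line, move_joints, release, clamp, hold, ik, observe, camera, camera_model, Unreachable, sign_off, tcp_to_grasp gives the robot as it stands. Calls block until the motion is done:
- move_pose(position, orientation): joint-space move of the TCP to a pose.
- servo_line(position, v=0.15, ori=None, contact_N=None): straight line of the TCP; ori=None keeps the orientation; v is the mean speed in m/s. With contact_N (N) it stops when the force on the tool has changed by that much, and returns True; else False.
- move_joints(angles): joint-space move.
- release() and clamp(): open the fingers fully, or close them until they stop; the grip force is fixed at half the most.
- hold(seconds).
- ik(position, orientation): joint angles nearest the present ones, or None.
- observe(): the state.
- camera(name): name is "scene" or "top" or "wrist"; returns (picture, depth): 384x512x3 uint8, red, green, blue; 384x512 float32, m along the optical axis (not along the pixel's ray), 0 where there is no reading.
- camera_model(name): a dict with "fx", "fy", "cx", "cy" (pixels), "k1" (the pictures are not rectified: a ray, as slopes to the right and down, at radius r is drawn at 1 + k1 r^2 times it, then the intrinsics apply), "R" (3x3) and "t" (3): a world point X has camera coordinates R X + t; the wrist camera has in their place "tool_from_camera" (4x4, takes a point from camera to tool coordinates, whose origin is the TCP and whose axes are the tool frame's). Camera axes: x right, y down, z forward; pixel columns grow to the right and rows downward; lengths in m; the calibration is good to about 2 mm. A picture is of the moment at which its call begins: read the wrist's pose just before it. camera_model takes no time and is no camera call.
A pose or a line that the arm cannot do raises Unreachable and nothing moves.
- sign_off(): hands the job in, once; it reports no verdict.
The state is a dict: "clock": time; "q": joint angles; "qvel": joint speeds; "joint_efforts": joint torques, N m; "ee_pos": TCP position; "ee_rot": TCP orientation; "ft_force": force on the tool from outside, world axes, zero at the start; "moment": the same for the moment, N m; "opening": opening from 0.0 (shut) to 1.0 (fully open).
Only numpy, scipy, OpenCV 4.12 (cv2) and the standard library are available. Lean on these libraries where they do the work, as an engineer would, in place of code of your own. Each camera call takes 0.05 s, during which the arm holds its last target.

### The job

Clean the filter of the small dust extractor on the bench: turn its selector to the blue mark, press the blue purge lever right down and keep it down for about a second so that the flap on top stands fully open, then ease the lever back up so that the flap closes without slamming. Finally turn the selector to the green mark, so that the extractor is back on automatic, and leave the other things on the bench where they are.

Things in the scene. Friction and masses are not known exactly. Their poses are not given: they have to be found in the camera images.
- extractor: box-shaped dust extractor fixed on the bench: black tub, grey head, green clips; 190 mm deep (x) by 270 wide (y), deck 145 mm above the bench. Origin: centre of its underside; x to its rear (away from the robot at yaw 0), y to its left, z up. Selector on the left of the deck; on the right the blue lever (front) and the flap behind it. Suction port cap, battery and rear handle do not move
- selector_axis (a point): where the selector's upright turning axis meets its round black plate (144 mm across, its top 148 mm above the bench)
- selector (a joint): selector angle in rad, growing clockwise from above. Five clicks 0.698 rad apart, a coloured dot at each: white (off) 0, green (automatic) 0.698, blue (cleaning) 1.396, yellow 2.094, orange 2.793. Pointer direction counter-clockwise from the extractor's +x: 1.396 minus the value. About 0.15 N m leaves a click; past halfway it springs on into the next; stops 0.09 rad beyond white and orange
- selector_tip (a point): on the selector's pointer bar, 44 mm from the axis, 170 mm above the bench. Grey bar with a white pointer line, 15 mm wide, from 156 to 184 mm above the bench, reaching 48 mm from the axis on the pointer side and 26 mm on the other; a round skirt of 26 mm radius lies below it. Push the bar sideways or grip across it from above
- purge_lever (a joint): angle of the blue lever in rad: 0 at rest, sloping 0.30 rad up towards its front end; 0.30 fully down, level. Sprung back to 0: about 2.5 N at its pad start it, about 7.5 N hold it down. Drives the flap 3 to 1. The selector locks it inside: it goes down only with the selector at blue, and while it is down the selector cannot leave blue
- lever_pad (a point): middle of the ribbed black tread on the lever's top, the place to press: 72 mm in front of the lever's hinge, 186 mm above the bench at rest and about 165 mm when fully pressed. The lever is 66 mm wide and ends 16 mm in front of this point
- purge_flap (a joint): angle of the purge flap in rad: 0 shut, 0.90 fully open (always 3 times the lever's value). It swings shut with the lever: let go from full travel it closes at about 7.5 rad/s and slams; with the pad let up at less than 50 mm/s it closes at less than 2.2 rad/s
- flap_edge (a point): middle of the free front edge of the purge flap, a grey plate 74 by 90 mm with a black centre, lying level behind the lever and hinged at its rear edge; 161 mm above the bench when shut, about 57 mm higher when open
- tape_roll: bystander: roll of cream tape, 100 mm across, 25 mm tall; origin at the centre of its underside
- bench_brush: bystander: wooden bench brush, 323 mm long; origin under its middle
- sanding_block: bystander: cork sanding block 64 x 112 x 34 mm; origin at the centre of its underside
- offcut_pine: bystander: pine offcut 34 x 160 x 34 mm; origin at the centre of its underside
- block_plane: bystander: iron block plane 44 x 157 x 43 mm; origin at the centre of its underside
- mug_1: bystander: white patterned mug, 91 mm tall; origin at the centre of its underside

How it is judged:
On the way, in this order (a step that is already met when the one before it is completed fails the run):
1. the selector has clicked in at the blue mark (value of joint selector between 1.28 and 1.51 rad), for 0.3 s.
2. the lever is right down and the flap fully open, kept so for over half a second, with the selector at blue (all of step 1 and value of joint purge_flap above 0.8 rad), for 0.6 s.
3. the lever is back up and the flap shut, with the selector still at blue (all of step 1 and value of joint purge_flap below 0.06 rad), for 0.1 s.
At the end, for the whole second after the job is handed in: the selector rests in the green click (within 0.11 rad of 0.698), the flap is shut (under 0.06 rad) and the lever up (value of joint selector between 0.58 and 0.81 rad and value of joint purge_flap below 0.06 rad and velocity of joint selector between -0.1 and 0.1 rad/s); the robot touches nothing.
It fails at once if the flap slams: it closes faster than 4.5 rad/s (velocity of joint purge_flap below -4.5 rad/s).
It fails at once if another thing on the bench is moved by more than 30 mm (distance of any of tape_roll, bench_brush, sanding_block, offcut_pine, block_plane, mug_1 from where it was at the start of the episode above 0.03 m).
It also fails if it takes over 58 s, if anything falls off the work surface, if the arm or the gripper's body presses on something with over 40 N, if the wrist force passes 120 N, or if a joint passes its speed limit or range.

## Working session

There is one attempt and no reset: what is moved stays moved. The work goes in short steps, each a Python script; the robot and the scene stay as the last script left them, time stands still between calls to the robot, and variables do not carry over. Pictures are saved under pics/ and viewed, and the job is handed in when it is done.

```bash
mkdir -p pics; ls
python3 - <<'E'
from bench import *
import cv2,numpy as np
for n in("scene","top"):
    p,d=camera(n); cv2.imwrite(f"pics/{n}0.png",p[:,:,::-1]); np.savez(f"pics/{n}0.npz",p=p,d=d)
    print(n,camera_model(n))
o=observe();print({k:np.round(v,3) for k,v in o.items()}, tcp_to_grasp)
print(camera_model("wrist"))
E
```

```text
pics
scene {'fx': 494.2010357367165, 'fy': 494.2010357367165, 'cx': 266.71355588837105, 'cy': 184.94998222936232, 'k1': -0.1801961657907996, 'R': array([[-0.03172856, -0.99933845,  0.01777539],
       [-0.53367152,  0.00190142, -0.84568971],
       [ 0.84509645, -0.03631874, -0.5333788 ]]), 't': array([-0.13452587,  0.40886353,  1.57901847])}
top {'fx': 442.9897944510024, 'fy': 442.9897944510024, 'cx': 255.30409155758122, 'cy': 184.92847380067485, 'k1': 0.03527209552080272, 'R': array([[ 0.01829733, -0.99980167, -0.00786333],
       [-0.99524891, -0.01746067, -0.09578478],
       [ 0.09562848,  0.00957858, -0.99537101]]), 't': array([-0.14303037,  0.58782632,  1.74012397])}
{'clock': np.float64(0.1), 'q': array([ 1.205,  0.322, -0.07 ,  1.452,  0.023,  1.371, -0.057]), 'qvel': array([ 0.002, -0.002, -0.002, -0.002, -0.   ,  0.001, -0.001]), 'joint_efforts': array([ 0.0000e+00, -4.9257e+01, -4.0500e-01, -3.1340e+01, -6.4000e-02,
        3.9000e-02,  0.0000e+00]), 'ee_pos': array([ 0.241, -0.603,  0.291]), 'ee_rot': array([ 2.014,  0.389, -2.015]), 'ft_force': array([-0.606, -0.009, -0.352]), 'moment': array([-0.002,  0.024,  0.043]), 'opening': np.float64(1.0)} 0.051
{'fx': 289.75872391272117, 'fy': 289.75872391272117, 'cx': 260.4744164127252, 'cy': 193.54752443944136, 'k1': -0.008656281107530294, 'tool_from_camera': array([[-1.14285321e-03, -2.57784993e-01,  9.66201631e-01,
        -9.23833460e-02],
       [ 9.99999182e-01,  2.60979868e-04,  1.25246008e-03,
         7.24960123e-04],
       [-5.75024588e-04,  9.66202271e-01,  2.57784484e-01,
        -6.94337901e-02],
       [ 0.00000000e+00,  0.00000000e+00,  0.00000000e+00,
         1.00000000e+00]])}
```

View pics/scene0.png

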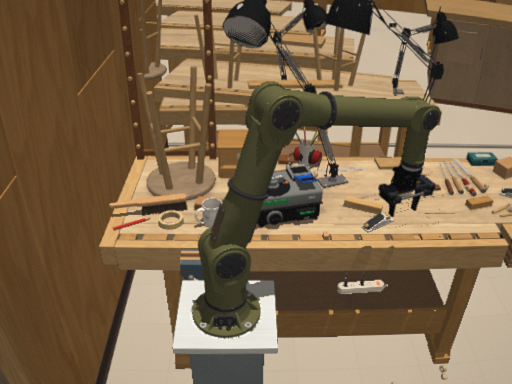

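View pics/top0.png

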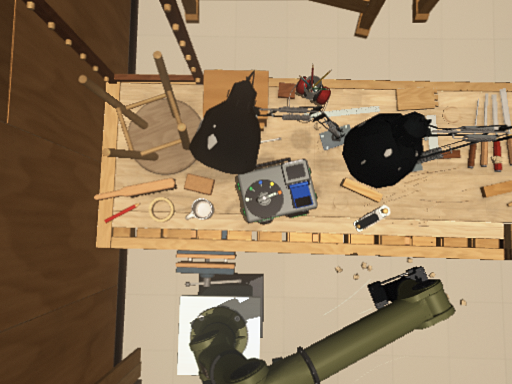

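Run:
```python
import cv2
p=cv2.imread("pics/top0.png")
cv2.imwrite("pics/top0c.png",cv2.resize(p[60:210,190:350],None,fx=4.8,fy=4,interpolation=cv2.INTER_CUBIC)) if 0 else cv2.imwrite("pics/top0c.png",cv2.resize(p[40:190,160:350],None,fx=4,fy=4,interpolation=cv2.INTER_CUBIC))
```

```text
(no output)
```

View pics/top0c.png

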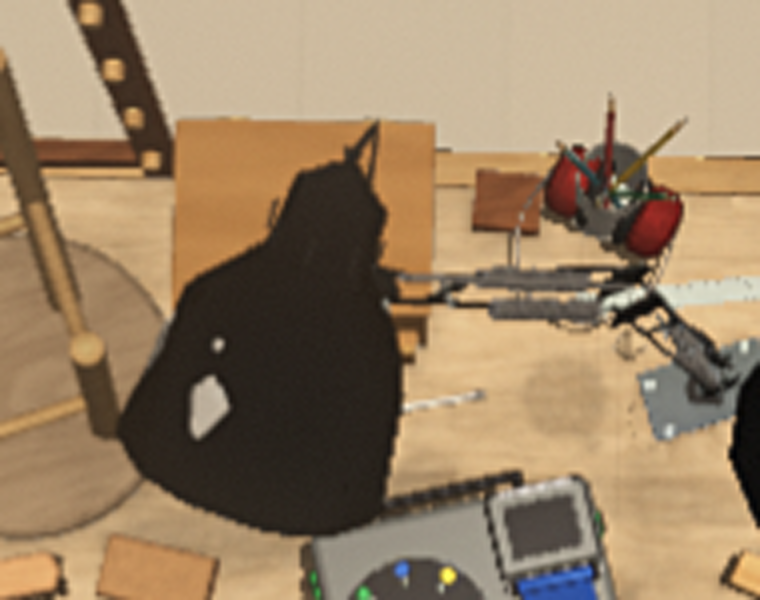

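```bash
cat > h.py <<'E'
from bench import *
import cv2,numpy as np
def px2ray(m,u,v):
    a=np.array([(u-m['cx'])/m['fx'],(v-m['cy'])/m['fy']]);s=a.copy()
    for _ in range(20): s=a/(1+m['k1']*(s@s))
    return np.array([s[0],s[1],1.])
def onplane(m,u,v,z):
    d=m['R'].T@px2ray(m,u,v);c=-m['R'].T@m['t'];return c+d*(z-c[2])/d[2]
def atdepth(m,u,v,dep):
    return m['R'].T@(px2ray(m,u,v)*dep-m['t'])
E
python3 - <<'E'
from h import *
p=cv2.imread("pics/top0.png");d=np.load("pics/top0.npz")['d']
cv2.imwrite("pics/top0d.png",cv2.resize(p[150:230,225:325],None,fx=8,fy=7.5,interpolation=cv2.INTER_CUBIC))
m=camera_model("top")
for n,u,v in[("lampL",225,150),("lampL",245,95),("lampL",200,150),("lampL",240,170),("lampR",380,165),("lampR",350,160),("lampR",350,130),("lampR",410,120),("arm",330,128),("arm",300,113),("stool",158,60),("stool",182,135),("deck",300,170),("mug",203,210),("pine",360,190),("stool",80,80),("stool",112,153)]:
    print(n,u,v,d[v,u],np.round(atdepth(m,u,v,d[v,u]),3))
E
```

```text
lampL 225 150 0.9670173 [ 0.588 -0.073  0.833]
lampL 245 95 0.9559745 [ 0.705 -0.115  0.854]
lampL 200 150 0.98984367 [ 0.591 -0.015  0.81 ]
lampL 240 170 0.9976894 [ 0.549 -0.105  0.798]
lampR 380 165 0.9383788 [ 0.558 -0.403  0.855]
lampR 350 160 0.99727774 [ 0.576 -0.352  0.798]
lampR 350 130 1.033312 [ 0.651 -0.358  0.769]
lampR 410 120 0.86699176 [ 0.636 -0.44   0.934]
arm 330 128 1.5673383 [ 0.776 -0.395  0.244]
arm 300 113 1.8203617 [ 0.892 -0.31   0.002]
stool 158 60 1.3441465 [0.92  0.164 0.488]
stool 182 135 1.3982177 [0.707 0.098 0.412]
deck 300 170 1.6306356 [ 0.635 -0.297  0.168]
mug 203 210 1.7861121 [0.488 0.077 0.001]
pine 360 190 1.7528416 [ 0.576 -0.546  0.037]
stool 80 80 1.3284187 [0.85  0.391 0.499]
stool 112 153 1.3248678 [0.635 0.292 0.481]
```

View pics/top0d.png

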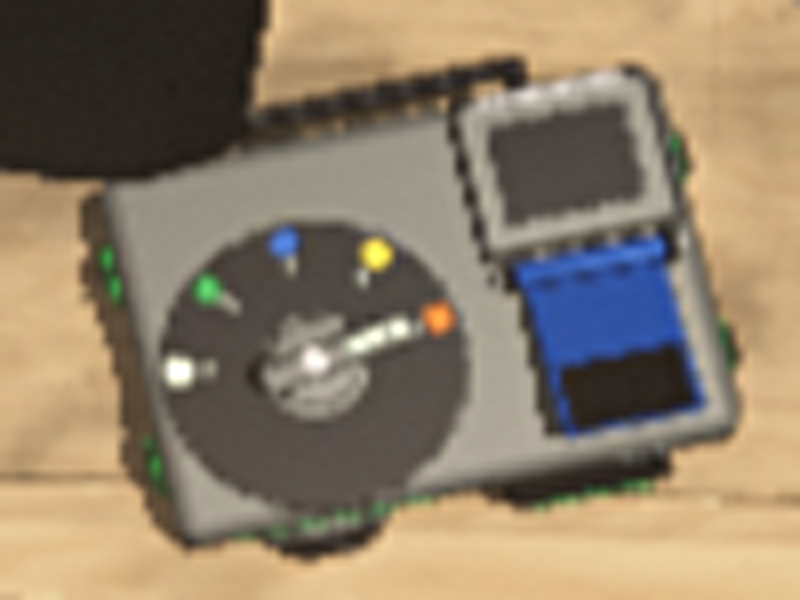

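Run:
```python
from h import *
d=np.load("pics/scene0.npz")['d'];m=camera_model("scene")
for n,u,v in[("wrist",428,112),("elbow",275,110),("elbowtop",275,85),("fore",350,105),("lampL",240,40),("lampL",250,43),("lampL",232,30),("lampR",350,28),("lampR",335,20),("lampRarm",385,40)]:
    print(n,u,v,d[v,u],np.round(atdepth(m,u,v,d[v,u]),3))
# extractor from top crop (fx 8, fy 7.5)
t=camera_model("top")
P=lambda x,y,z:onplane(t,225+x/8,150+y/7.5,z)
ax=[316,357]
dots=dict(white=(180,371),green=(209,288),blue=(285,243),yellow=(376,255),orange=(438,318))
D={k:P(*v,.149)[:2] for k,v in dots.items()}
pts=np.array(list(D.values()))
A=np.c_[2*pts,np.ones(5)];s=np.linalg.lstsq(A,(pts**2).sum(1),rcond=None)[0]
c=s[:2];print("circle",c,np.sqrt(s[2]+c@c))
ca=P(*ax,.184);print("hub",ca)
for k,(n,v) in enumerate(D.items()):
    a=np.arctan2(*(v-c)[::-1]); print(n,v,a,"yaw",a-(1.396-0.698*k))
print("line end",P(405,326,.184),P(345,348,.184))
pc=[(555,358),(690,348),(700,408),(570,425)]
zs=[.184,.184,.19,.19]
pp=np.array([P(*a,.186) for a in pc]);print(pp,pp.mean(0))
for a in[(318,300),(110,195),(185,540),(735,430),(640,70)]:print(a,P(*a,.145))
```

```text
wrist 428 112 1.4346393 [ 0.193 -0.61   0.617]
elbow 275 110 1.1815615 [-0.027 -0.141  0.713]
elbowtop 275 85 1.2457687 [ 0.067 -0.145  0.741]
fore 350 105 1.3013387 [ 0.086 -0.347  0.68 ]
lampL 240 40 1.7311455 [ 0.621 -0.047  0.702]
lampL 250 43 1.7389622 [ 0.622 -0.082  0.691]
lampL 232 30 1.6963848 [ 0.606 -0.019  0.742]
lampR 350 28 1.6178803 [ 0.519 -0.417  0.778]
lampR 335 20 1.6307318 [ 0.548 -0.369  0.797]
lampRarm 385 40 0.0 [-1.12  -0.078  1.19 ]
circle [ 0.52789711 -0.16769228] 0.06206719622267935
hub [ 0.52971727 -0.16815566  0.184     ]
white [ 0.52404077 -0.10572808] 1.6329510080251675 yaw 0.23695100802516755
green [ 0.56541829 -0.11836362] 0.9205224212849455 yaw 0.2225224212849456
blue [ 0.58842419 -0.15324378] 0.2343261890684324 yaw 0.2343261890684324
yellow [ 0.58318945 -0.19559227] -0.4673132513183778 yaw 0.23068674868162214
orange [ 0.55240435 -0.22476724] -1.1652157900151907 yaw 0.2307842099848092
line end [ 0.54545632 -0.20825481  0.184     ] [ 0.53430983 -0.18122443  0.184     ]
[[ 0.5310306  -0.27618079  0.186     ]
 [ 0.53695783 -0.33707516  0.186     ]
 [ 0.50809672 -0.34174875  0.186     ]
 [ 0.49884319 -0.28325161  0.186     ]] [ 0.51873209 -0.30956407  0.186     ]
(318, 300) [ 0.56068945 -0.16908028  0.145     ]
(110, 195) [ 0.61141161 -0.0712087   0.145     ]
(185, 540) [ 0.44099641 -0.10960215  0.145     ]
(735, 430) [ 0.49976093 -0.36288083  0.145     ]
(640, 70) [ 0.67842869 -0.31767364  0.145     ]
```

```bash
cat >> h.py <<'E'
from scipy.spatial.transform import Rotation as Ro
C=np.array([0.5285,-0.168]);YAW=0.231
def ori(phi):
    c,s=np.cos(phi),np.sin(phi)
    return Ro.from_matrix(np.array([[0,0,-1],[c,s,0],[s,-c,0]]).T).as_rotvec()
E
python3 - <<'E'
from h import *
d=np.load("pics/top0.npz")['d'];t=camera_model("top")
W=np.array([[*atdepth(t,u,v,d[v,u])] for v in range(150,230) for u in range(225,330)])
s=(W[:,2]<.6)&(W[:,2]>.05);print("max z near",W[s][np.argsort(-W[s][:,2])[:5]])
s2=W[:,0]>.62;print(W[s&s2][:,2].max())
print(np.round(Ro.from_rotvec(observe()['ee_rot']).as_matrix(),2))
for b in(0.405,0.405-np.pi):
  for dd in(0,1.396,2.094):
    for z in(.229,.28):
        q=ik([*C,z],ori(b+dd));print(b,dd,z,None if q is None else np.round(q,3))
# lever press
for phi in(YAW,YAW+np.pi/2,YAW-np.pi/2):
    q=ik([.5187,-.3096,.25],ori(phi));print(phi,None if q is None else np.round(q,3))
E
```

```text
max z near [[ 0.50860278 -0.3242419   0.19769134]
 [ 0.5044348  -0.28860186  0.19634954]
 [ 0.50826444 -0.29592171  0.19433738]
 [ 0.51554429 -0.29948616  0.19395802]
 [ 0.53760241 -0.32094436  0.19325843]]
0.1712649870634355
[[-0.    0.37 -0.93]
 [ 0.   -0.93 -0.37]
 [-1.   -0.    0.  ]]
0.405 0 0.229 [ 0.816  0.21  -0.623  1.756  0.13   1.217  0.563]
0.405 0 0.28 [ 0.831  0.171 -0.633  1.69   0.105  1.314  0.583]
0.405 1.396 0.229 [ 0.847  0.215 -0.659  1.755  0.14   1.218  1.951]
0.405 1.396 0.28 [ 0.847  0.174 -0.651  1.69   0.109  1.314  1.976]
0.405 2.094 0.229 [ 1.243  0.372 -1.174  1.745  0.359  1.266  2.482]
0.405 2.094 0.28 [ 1.258  0.311 -1.176  1.679  0.294  1.349  2.532]
-2.736592653589793 0 0.229 [ 0.583  0.179 -0.358  1.764  0.067  1.21  -2.53 ]
-2.736592653589793 0 0.28 [ 0.599  0.145 -0.372  1.698  0.054  1.309 -2.52 ]
-2.736592653589793 1.396 0.229 [ 0.667  0.188 -0.453  1.761  0.088  1.212 -1.15 ]
-2.736592653589793 1.396 0.28 [ 0.666  0.151 -0.446  1.696  0.067  1.31  -1.134]
-2.736592653589793 2.094 0.229 [ 0.726  0.196 -0.52   1.759  0.103  1.214 -0.464]
-2.736592653589793 2.094 0.28 [ 0.732  0.158 -0.521  1.694  0.081  1.311 -0.447]
0.231 [ 0.897  0.283 -0.481  1.614  0.136  1.278  0.624]
1.8017963267948967 [ 1.005  0.305 -0.616  1.61   0.182  1.284  2.161]
-1.3397963267948965 [ 0.733  0.261 -0.283  1.62   0.076  1.271 -0.903]
```

Run:
```python
from h import *
move_pose([*C,.30],ori(.405))
o=observe();print(o['clock'],np.round(o['ee_pos'],4),np.round(o['ft_force'],1))
p,d=camera("wrist");cv2.imwrite("pics/w1.png",p[:,:,::-1])
np.savez("pics/w1.npz",d=d,pos=o['ee_pos'],rot=o['ee_rot'])
p,d=camera("top");cv2.imwrite("pics/top1.png",p[:,:,::-1])
```

```text
1.9917 [ 0.5281 -0.1699  0.2998] [ 0.3 -0.4 -0. ]
```

View pics/w1.png

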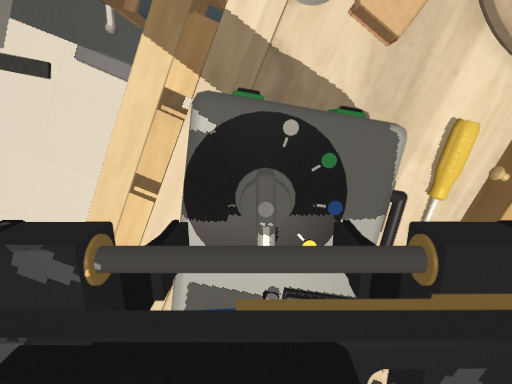

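View pics/top1.png

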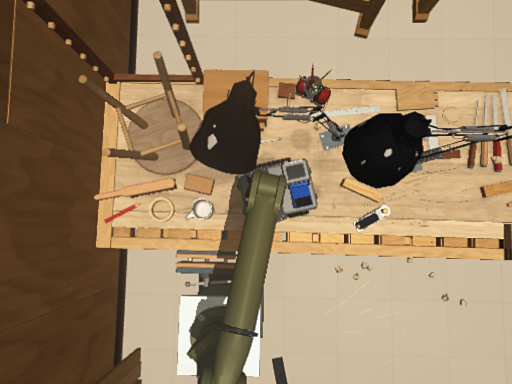

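```bash
cat >> h.py <<'E'
def wcam(pos,rot):
    m=dict(camera_model("wrist"));T=np.eye(4);T[:3,:3]=Ro.from_rotvec(rot).as_matrix();T[:3,3]=pos
    I=np.linalg.inv(T@m['tool_from_camera']);m['R']=I[:3,:3];m['t']=I[:3,3];return m
E
python3 - <<'E'
from h import *
z=np.load("pics/w1.npz");m=wcam(z['pos'],z['rot'])
print("hub",onplane(m,265.5,209,.185))
# dots circle
pts=np.array([onplane(m,u,v,.149)[:2] for u,v in[(291,128),(329,160.5),(335.5,208),(310,247)]])
A=np.c_[2*pts,np.ones(4)];s=np.linalg.lstsq(A,(pts**2).sum(1),rcond=None)[0];c=s[:2];print(c,np.sqrt(s[2]+c@c))
for k,v in enumerate(pts):print(np.arctan2(*(v-c)[::-1])-1.396+.698*k)
print(onplane(m,265.5,225,.184),onplane(m,266.5,245,.184))
E
```

```text
hub [ 0.53005205 -0.16690697  0.185     ]
[ 0.53087524 -0.16764964] 0.06252393713520683
0.23925732405113198
0.24688291935144357
0.24560339692338617
0.24490208222789844
[ 0.53528977 -0.17902197  0.184     ] [ 0.54260154 -0.19401475  0.184     ]
```

```bash
sed -i 's/^C=.*/C=np.array([0.5297,-0.1672]);YAW=0.238/' h.py
python3 - <<'E'
from h import *
f=lambda s:print(s,(lambda o:(round(float(o['clock']),2),np.round(o['ee_pos'],4),np.round(o['ft_force'],1),np.round(o['moment'],2),round(float(o['opening']),3),np.round(o['q'],3)))(observe()))
th=.412
servo_line([*C,.28],v=.08,ori=ori(th))
print(servo_line([*C,.228],v=.06,contact_N=8));f("down")
clamp();f("clamp")
q=np.array(observe()['q']);
for k in range(1,5):
    qq=q.copy();qq[6]+=1.396*k/4;move_joints(qq);f(k)
E
```

```text
False
down (3.51, array([ 0.53  , -0.1672,  0.2284]), array([0.3, 0.6, 0.8]), array([-0.03, -0.13, -0.04]), 1.0, array([ 0.818,  0.213, -0.628,  1.754,  0.133,  1.216,  0.566]))
clamp (4.33, array([ 0.5306, -0.1668,  0.2281]), array([ 4.8,  2.1, -2.5]), array([ 0.15, -1.02, -0.06]), 0.474, array([ 0.817,  0.214, -0.629,  1.755,  0.133,  1.214,  0.566]))
1 (4.76, array([ 0.5308, -0.1666,  0.2281]), array([ 2.5,  1.2, -2.3]), array([ 0.11, -0.73,  0.01]), 0.473, array([ 0.817,  0.214, -0.629,  1.755,  0.133,  1.213,  0.911]))
2 (5.18, array([ 0.531 , -0.1664,  0.2281]), array([ 4.4,  1.5, -2.8]), array([ 0.25, -1.05,  0.03]), 0.473, array([ 0.817,  0.214, -0.629,  1.755,  0.132,  1.213,  1.259]))
3 (5.61, array([ 0.531 , -0.1662,  0.2281]), array([ 3.9,  3. , -1.6]), array([ 0.34, -1.18,  0.01]), 0.474, array([ 0.817,  0.214, -0.63 ,  1.755,  0.132,  1.213,  1.609]))
4 (6.03, array([ 0.531 , -0.1659,  0.2281]), array([ 3.8,  2.4, -2.9]), array([ 0.42, -1.14,  0.05]), 0.474, array([ 0.817,  0.214, -0.63 ,  1.755,  0.132,  1.213,  1.958]))
```

Run:
```python
from h import *
o=observe()
p,d=camera("wrist");cv2.imwrite("pics/w2.png",p[:,:,::-1])
np.savez("pics/w2.npz",d=d,pos=o['ee_pos'],rot=o['ee_rot'])
p,d=camera("scene");cv2.imwrite("pics/s2.png",cv2.resize(p[140:250,180:340],None,fx=5,fy=5)[:,:,::-1])
```

```text
(no output)
```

View pics/w2.png

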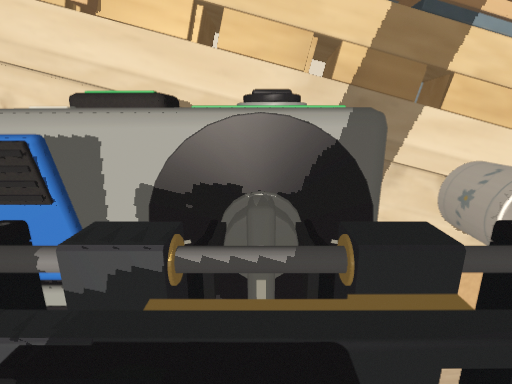

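View pics/s2.png

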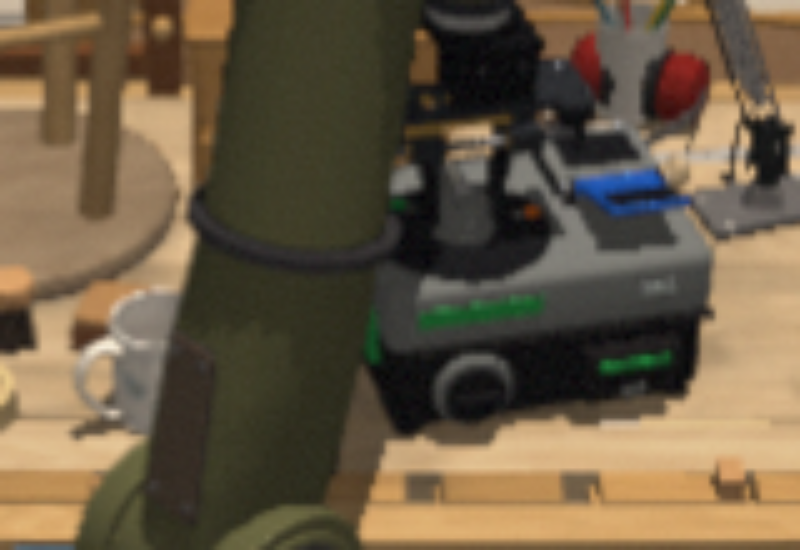

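Run:
```python
from h import *
release();o=observe();print(o['clock'],o['opening'])
p=o['ee_pos'];servo_line([p[0],p[1],.30],v=.12)
o=observe();print(o['clock'],o['ee_pos'],o['ft_force'])
p,d=camera("wrist");cv2.imwrite("pics/w3.png",p[:,:,::-1])
np.savez("pics/w3.npz",d=d,pos=o['ee_pos'],rot=o['ee_rot'])
```

```text
7.1417 1.000972509182718
7.8917 [ 0.53021631 -0.16678222  0.29931888] [-0.39308509  0.02184429  0.36929105]
```

View pics/w3.png

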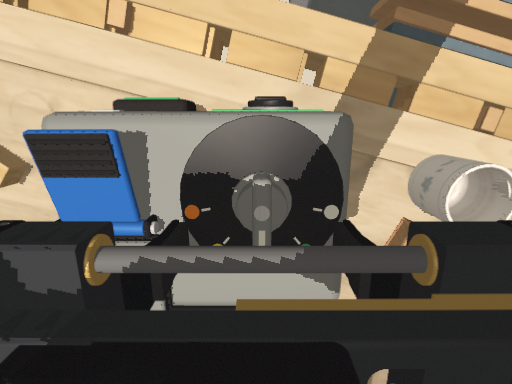

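Run:
```python
from h import *
z=np.load("pics/w3.npz");m=wcam(z['pos'],z['rot'])
pp=np.array([onplane(m,u,v,zz) for u,v,zz in[(33,138,.19),(112,132,.19),(118,174,.182),(43,178,.182)]]);print(pp,pp.mean(0))
print("hub",onplane(m,262,213,.185))
P=np.array([.5187,-.3096])
clamp()
move_pose([*P,.30],ori(YAW-np.pi/2))
o=observe();print(o['clock'],o['ee_pos'],o['opening'])
p,d=camera("wrist");cv2.imwrite("pics/w4.png",p[:,:,::-1])
np.savez("pics/w4.npz",d=d,pos=o['ee_pos'],rot=o['ee_rot'])
p,d=camera("scene");cv2.imwrite("pics/s4.png",cv2.resize(p[140:250,180:340],None,fx=5,fy=5)[:,:,::-1])
```

```text
[[ 0.51248414 -0.33344256  0.19      ]
 [ 0.49562048 -0.28062077  0.19      ]
 [ 0.52635445 -0.27683462  0.182     ]
 [ 0.54255478 -0.33090715  0.182     ]] [ 0.51925346 -0.30545128  0.186     ]
hub [ 0.52969723 -0.16673866  0.185     ]
11.9083 [ 0.51878034 -0.30941366  0.29999122] 0.0019572133896098433
```

View pics/w4.png

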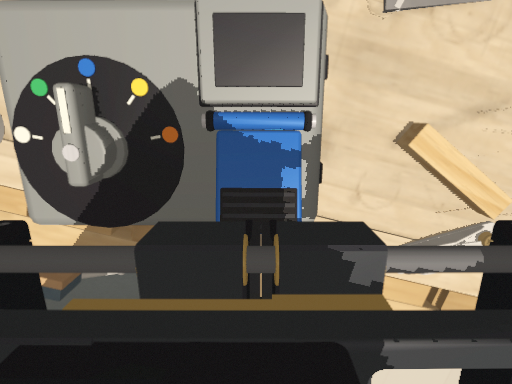

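View pics/s4.png

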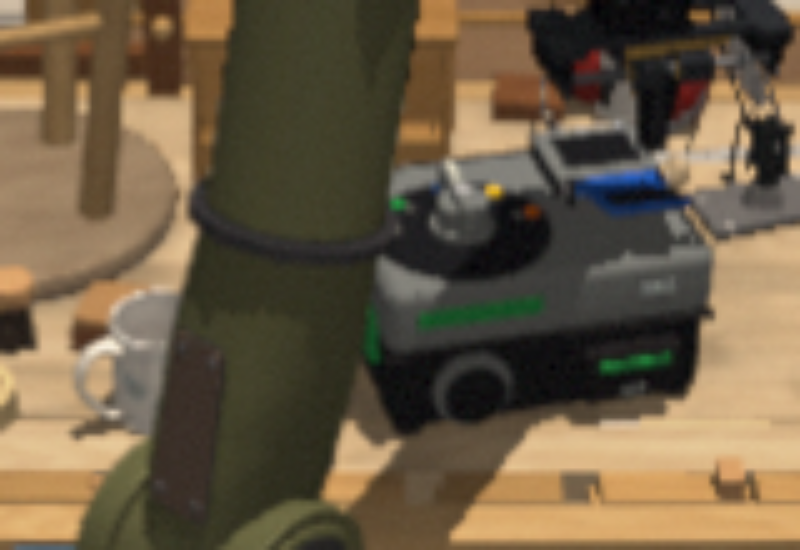

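Run:
```python
from h import *
z=np.load("pics/w4.npz");m=wcam(z['pos'],z['rot'])
a=onplane(m,72,152,.185);b=onplane(m,63.5,90,.185);print(a,b,np.arctan2(*(b-a)[1::-1]))
pts=np.array([onplane(m,u,v,.149)[:2] for u,v in[(22,134),(39,87),(87,67),(140,87.5),(170,134)]])
A=np.c_[2*pts,np.ones(5)];s=np.linalg.lstsq(A,(pts**2).sum(1),rcond=None)[0];c=s[:2];print(c,np.sqrt(s[2]+c@c))
for k,v in enumerate(pts):print(np.arctan2(*(v-c)[::-1])-1.396+.698*k)
print([onplane(m,u,v,.182) for u,v in((220,187),(297,188))])
```

```text
[ 0.53086985 -0.16877958  0.185     ] [ 0.57193221 -0.15992298  0.185     ] 0.2124322763499492
[ 0.53004694 -0.16769224] 0.062430057150896855
0.2328229730403788
0.2373395577447519
0.2297981745556943
0.2280865631667366
0.24112274018476043
[array([ 0.52987956, -0.27672296,  0.182     ]), array([ 0.54275075, -0.33281469,  0.182     ])]
```

Run:
```python
from h import *
f=lambda s:print(s,(lambda o:(round(float(o['clock']),2),np.round(o['ee_pos'],4),np.round(o['ft_force'],1)))(observe()))
P=[.5205,-.308]
servo_line([*P,.262],v=.06);f("above")
print(servo_line([*P,.240],v=.03,contact_N=30));f("a")
print(servo_line([*P,.232],v=.02,contact_N=25));f("b")
hold(.4);f("c")
p,d=camera("scene");cv2.imwrite("pics/s5.png",cv2.resize(p[140:250,180:340],None,fx=5,fy=5)[:,:,::-1])
o=observe();p,d=camera("wrist");cv2.imwrite("pics/w5.png",p[:,:,::-1])
```

```text
above (12.79, array([ 0.5206, -0.3081,  0.2622]), array([ 0.3, -0.1, -0.5]))
False
a (13.68, array([ 0.5196, -0.3088,  0.2403]), array([-2.3, -0.2,  5.6]))
False
b (14.22, array([ 0.5194, -0.309 ,  0.2331]), array([-5. , -0.5,  9.1]))
c (14.62, array([ 0.5194, -0.309 ,  0.2331]), array([-5.2,  0.9,  9.4]))
```

View pics/w5.png

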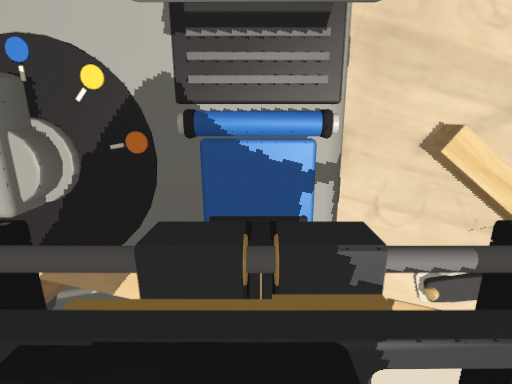

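View pics/s5.png

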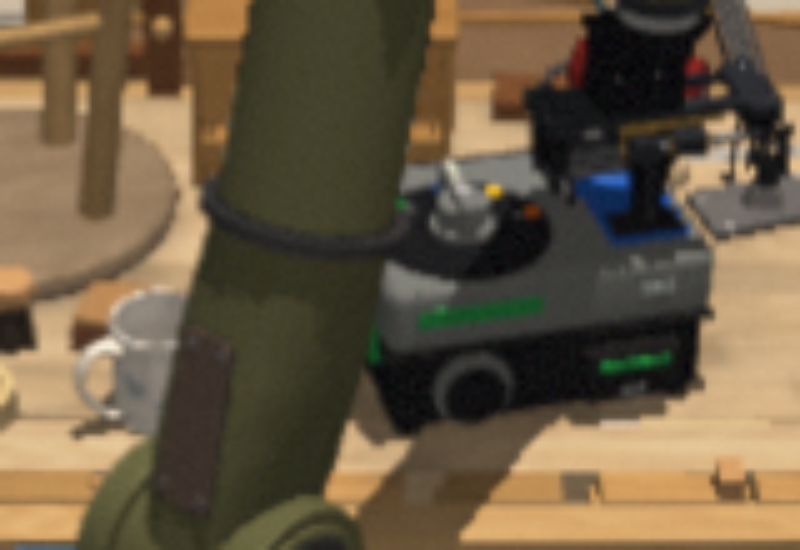

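Run:
```python
from h import *
f=lambda s:print(s,(lambda o:(round(float(o['clock']),2),np.round(o['ee_pos'],4),np.round(o['ft_force'],1)))(observe()))
P=[.5205,-.308]
for z in(.230,.228,.226,.223):
    r=servo_line([*P,z],v=.015,contact_N=15);f(r)
    if r or observe()['ft_force'][2]>20: break
hold(1.1);f("held")
o=observe();p,d=camera("wrist");cv2.imwrite("pics/w6.png",p[:,:,::-1]);np.savez("pics/w6.npz",d=d,pos=o['ee_pos'],rot=o['ee_rot'])
m=wcam(o['ee_pos'],o['ee_rot'])
for u,v in((255,90),(255,60),(255,30),(255,180)):print(u,v,d[v,u],np.round(atdepth(m,u,v,d[v,u]),3))
```

```text
False (15.01, array([ 0.5194, -0.309 ,  0.2327]), array([-8.4,  1.3, 16.1]))
False (15.29, array([ 0.5194, -0.309 ,  0.2324]), array([-11.6,   2.9,  22.4]))
held (16.39, array([ 0.5194, -0.309 ,  0.2324]), array([-10.3,   2.7,  22.4]))
255 90 0.16467164 [ 0.601 -0.287  0.15 ]
255 60 0.16109683 [ 0.616 -0.284  0.15 ]
255 30 0.15407738 [ 0.63  -0.281  0.153]
255 180 0.16554742 [ 0.552 -0.299  0.163]
```

Run:
```python
from h import *
f=lambda s:print(s,(lambda o:(round(float(o['clock']),2),np.round(o['ee_pos'],4),np.round(o['ft_force'],1)))(observe()))
P=[.5205,-.308]
servo_line([*P,.266],v=.016);f("up")
hold(.3)
servo_line([*P,.31],v=.12)
move_pose([*C,.30],ori(YAW-np.pi/2)); release()
o=observe();p,d=camera("wrist");cv2.imwrite("pics/w7.png",p[:,:,::-1]);np.savez("pics/w7.npz",d=d,pos=o['ee_pos'],rot=o['ee_rot'])
f("sel")
```

```text
up (18.97, array([ 0.5205, -0.308 ,  0.2659]), array([ 0.1, -0.8,  0.4]))
sel (21.98, array([ 0.5297, -0.1672,  0.3   ]), array([-0.4, -0.2,  0.4]))
```

View pics/w7.png

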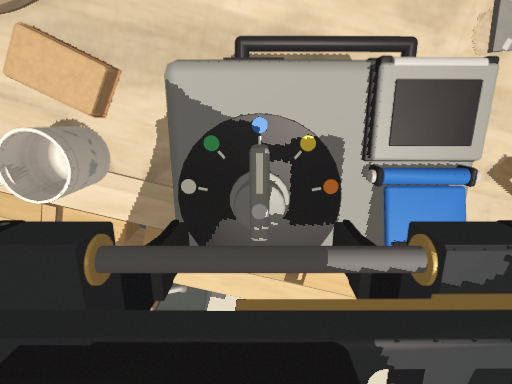

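Run:
```python
from h import *
f=lambda s:print(s,(lambda o:(round(float(o['clock']),2),np.round(o['ee_pos'],4),np.round(o['ft_force'],1),np.round(o['moment'],2),round(float(o['opening']),3)))(observe()))
print(servo_line([*C,.229],v=.08,contact_N=8));f("down")
clamp();f("clamp")
q=np.array(observe()['q']);q0=q.copy()
for k in(1,2):
    q[6]=q0[6]+.698*k/2;move_joints(q);f(k)
release();f("rel")
p=observe()['ee_pos'];servo_line([p[0],p[1],.30],v=.12)
o=observe();p,d=camera("wrist");cv2.imwrite("pics/w8.png",p[:,:,::-1]);np.savez("pics/w8.npz",d=d,pos=o['ee_pos'],rot=o['ee_rot'])
f("up")
```

```text
False
down (23.02, array([ 0.5301, -0.1673,  0.2296]), array([ 0.2, -0.4,  0.4]), array([-0.02,  0.03,  0.04]), 0.997)
clamp (23.85, array([ 0.5295, -0.1663,  0.229 ]), array([-1.3,  3.1,  1.2]), array([ 0.67,  0.37, -0.06]), 0.47)
1 (24.27, array([ 0.5296, -0.1666,  0.229 ]), array([0.3, 0.6, 0.2]), array([ 0.06, -0.06,  0.04]), 0.472)
2 (24.7, array([ 0.5298, -0.1668,  0.229 ]), array([ 1.6, -0.4, -2. ]), array([-0.26, -0.43,  0.05]), 0.472)
rel (25.71, array([ 0.5296, -0.1663,  0.229 ]), array([ 0.3,  0.1, -0.3]), array([-0.07, -0.1 , -0.01]), 0.998)
up (26.5, array([ 0.5291, -0.1663,  0.2989]), array([ 0.5, -0.7, -0.4]), array([-0.08, -0.06,  0.03]), 0.996)
```

View pics/w8.png

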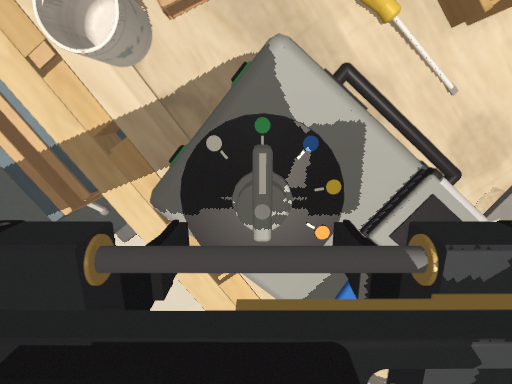

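Run:
```python
from h import *
z=np.load("pics/w8.npz");m=wcam(z['pos'],z['rot'])
a=onplane(m,262,212,.185);b=onplane(m,262.5,152,.185);print("selector",1.396+YAW-np.arctan2(*(b-a)[1::-1]))
p,d=camera("top");cv2.imwrite("pics/top9.png",p[:,:,::-1])
cv2.imwrite("pics/top9c.png",np.vstack([cv2.resize(x[160:240,90:400],None,fx=2.5,fy=2.5) for x in(cv2.imread("pics/top0.png"),p[:,:,::-1])]))
```

```text
selector 0.7034478683925348
```

View pics/top9c.png

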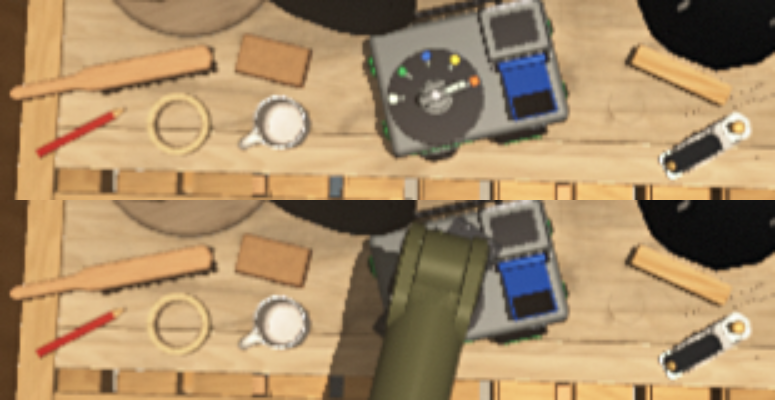

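The before and after top views match: all six bystanders are where they were, and the flap is shut with the lever up.

```bash
python3 -c "
from bench import *
sign_off();print(observe()['clock'])"
```

```text
the job is handed in; nothing more can be done
the job is handed in; nothing more can be done
```

The filter clean is done and handed in, at about 27 s on the robot's clock.

- **Blue:** I turned the selector from orange, where it stood at the start, to blue. The image reading was about 1.42 rad.
- **Purge:** I pressed the lever to its hard stop (about 22 N) and held it there for over 1 s. The wrist picture showed the flap open. I then let the pad up at about 16 mm/s, and the flap was shut afterwards with the selector still at blue.
- **Green:** I turned the selector to green.

**Last checks:**
- The selector read about 0.703 rad, against 0.698 for the green click.
- The flap was shut and the lever up.
- The gripper was open and clear above the selector, with no contact force.
- The before and after top views showed no visible movement of the other things on the bench.

**One mismatch:** the fingers stopped at about 41 mm (0.47 of full opening) when gripping the selector, not at the bar's 15 mm. They probably closed on the round skirt below the bar, but the selector still turned exactly with the hand both times.

The closing speed of the flap was not measured directly; I relied on the slow release.

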